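Plug the die bore

ROBOT

A 6-joint arm with a two-finger parallel gripper is mounted at the origin on the work surface. World frame = base frame: x ahead of the robot, y to its left, z up, the work surface at z = 0. Lengths are in m, angles in rad, forces in N, time in s.
With the tool pointing down it reaches from about 0.3 to 0.775 m from the base axis. Payload 14.6 kg.
Tool frame: the origin (TCP) lies midway between the tips of the shut fingers; the grasp point (between the pads) lies 19 mm behind it (ctrl.pinch_z is the z of the grasp point in the tool frame, in m); z points along the fingers, y is the line along which they close (so a half turn about z gives the same grasp; the last joint's range is limited). The gripper opens to 94 mm and grips with 3 to 60 N. Pads are 16 mm wide; open, the fingers measure 119 mm over their backs; the gripper's body (75 mm by 177 mm) begins 78 mm behind the grasp point.
Start: joints at [1.077, 0.3, 1.521, -0, 1.321, -0.067], TCP at [0.228, 0.501, 0.205] pointing down, gripper open.
Joint ranges: [-3.03, 3.03], [-0.79, 2.21], [0.23, 2.52], [-1.04, 4.18], [0, 3.07], [-2.55, 2.55]. Speed limits (rad/s): [2.22, 2.22, 2.57, 3.14, 3.14, 3.14].

INTERFACE

Orientations are given as [roll, pitch, yaw] about the fixed x, y, z axes, in that order (R = Rz(yaw) Ry(pitch) Rx(roll)).
In Python, from station import ctrl, camera, ticket gives the robot as it stands. The module is installed in compiled form; this text tells all that it offers.
- The arm moves only by the shell command python3 -m inch 'ROWS' [FORCE]. ROWS is text: rows parted by semicolons, each of 7 numbers parted by spaces: the opening, from -1 (shut) to 1 (fully open), then the shift along the tool's x, y, z in units of 0.03 m (1.0 is 0.03 m), then the turn, a rotation vector about the tool's x, y, z in units of 10 degrees (1.0 is 10 degrees). In form: grip dx dy dz rx ry rz; .... A call has 1 to 10 rows; each row shifts and turns the commanded pose from where the row before left it, along the tool's axes as they then stand; what a row does not reach is not made up. A row lasts 1/8 s, in which the tool goes at most 62.5 mm and 10.7 degrees, less where a joint would pass 70% of its speed; a pose out of reach is approached as far as the arm can. A call with a number of a shift or a turn outside -1 to 1 is refused whole. A call with a gripper value outside its range is refused whole. The fingers move at their own pace and stop on an object; FORCE is the grip in N (left out, the last holds). Time passes only in rows, so rows that do not move let the fingers close. It gives the time, the measured TCP pose, the force, the opening and the grip force at its end, in the units of the state.
- ctrl.get_obs(): the state, without advancing time (a new reading comes with each control period).
- camera(name): name is "scene" or "side" or "wrist"; returns a dict with "img" (480x640x3 uint8, blue, green, red), "range_z" (480x640 float32, m along the optical axis (not along the pixel's ray), 0 where there is no reading), "intrinsics" (3x3 intrinsics, pixels), "view" (4x4, takes a point from world to camera coordinates). Camera axes: x right, y down, z forward; pixel columns grow to the right and rows downward; lengths in m; the calibration is good to about 2 mm. A picture is of the moment at which its call begins.
- ticket.hand_in(): hands the job in; it is judged then, once.
The state is a dict: "time_s": time; "qpos": joint angles; "joint_vel": joint speeds; "tau": joint torques, N m; "ee_pos": TCP position; "eef_rot": TCP orientation; "force": force on the tool from outside, world axes, zero at the start; "moment": the same for the moment, N m; "grip_width": finger opening in m; "grip_force": force on a finger pad.
Only numpy, scipy, OpenCV 4.12 (cv2) and the standard library are available. Lean on these libraries where they do the work, as an engineer would, in place of code of your own. Each camera call takes 0.05 s, during which the arm holds its last target. There are 200 camera calls.

TASK

Close the bore of the round steel die with the red-handled plug that hangs on the hook stand. First take the yellow polishing block that was left on top of the die and lay it flat, black face down, in the green tray; then lift the plug off its hook and lower it, without letting it drop or fall over, into the bore until its flange lies flush on the die. Let go of both and do not disturb the other things on the bench.

Things in the scene. Friction and masses are not known exactly. Their poses are not given: they have to be found in the camera images.
- plug: Blanking plug, always upright, 0.35 kg. Origin: centre of underside, z up. Spigot 36 mm dia, z 0-26, foot chamfered to 26 dia; flange 62 dia, z 26-34; neck 18 dia to z 50; red handle frame z 50-114, 44 wide (y), 16 thick (x), opening (eye) along x 26 wide, z 58-98. Hangs with its top bar (z 98-114) on the hook arm. Grip from above on the frame's flat y sides, a finger either side of the arm.
- plug_eye (a point): Centre of the eye in the plug's handle, 78 mm above the plug's underside. The eye is 40 mm high and the hook's bar 8 mm: to free the plug lift it by more than 16 and less than 32 mm, then draw it along the stand's -x past the tip.
- hook_stand: Fixed. Blue base plate 150 x 100 x 12 mm, steel post 14 mm dia at x = +68 mm, 200 mm high; from its top a level arm, 8 mm round bar (axis z = 200 mm, y = 0), runs along -x over the origin to x = -36 mm and there turns up to a tip, top at z = 220 mm. Nothing stands higher. Origin: on the bench, below where the plug hangs (within 10 mm along the arm).
- hook_tip (a point): Top of the hook's upturned tip, at (-36, 0, 220) mm in the stand's frame, 16 mm above the top of the arm.
- die: Heavy fixed round steel die, 150 mm diameter, 55 mm high, with an upright through bore of 42 mm diameter in its centre. Origin: centre of its underside, on the bench. With the plug home the plug's underside is 29 mm above the bench.
- die_bore (a point): Centre of the bore's mouth, on the top face of the die, 55 mm above the bench.
- block: Polishing block: 100 mm long (its x), 42 mm wide (its y), 36 mm high; yellow, with a black abrasive underside 8 mm thick. Origin: centre of the underside; z up. About 0.15 kg. Starts lying on top of the die across the bore, at any yaw. Grip across its width.
- tray: Fixed green open tray, 170 mm (x) by 150 mm (y), 25 mm high, walls 4 mm, floor 4 mm thick. Origin: centre of its underside, on the bench. Starts empty.
- jar: Green glass jar with a steel lid, 64 mm across, 100 mm tall. Origin: centre of its underside. Leave alone.
- tool_pot: Steel pot 68 mm across and 110 mm tall with three tool handles sticking out to 165 mm. Origin: centre of its underside. Leave alone.
- oil_bottle: Yellow bottle with a red cap, 60 mm across, 170 mm tall. Origin: centre of its underside. Leave alone.
- small_die: Small dark steel die, 60 mm across, 30 mm tall, lying near the robot's base. Origin: centre of its underside. Leave alone.
Things that resemble listed ones, but are neither listed nor needed, are in the scene too. Of the things shaped like the block, the yellow one is meant. There is more than one size of the tray; the job needs the smaller.

How it is judged:
On the way, in this order (a step that is already met when the one before it is completed fails the run):
1. the block lies flat in the tray, let go, while the plug still hangs on its hook (x of block in the frame of tray between -0.07 and 0.07 m and y of block in the frame of tray between -0.06 and 0.06 m and z of block in the frame of tray below 0.012 m and angle between block's own z axis and vertical below 0.15 rad and contact force between block and the fingers below 0.1 N and x of plug_eye in the frame of hook_stand above -0.045 m and y of plug_eye in the frame of hook_stand between -0.03 and 0.03 m), for 0.2 s.
2. the plug is off the hook and held upright clear of it ((x of plug_eye in the frame of hook_stand below -0.06 m or y of plug_eye in the frame of hook_stand above 0.04 m or y of plug_eye in the frame of hook_stand below -0.04 m) and angle between plug's own z axis and vertical below 0.6 rad), for 0.1 s.
At the end, for the whole second after the job is handed in: Plug in the bore, within 6 mm of centre, flange within 4 mm of the die face, upright within 0.08 rad, at rest. Block at rest on the tray floor (underside below 12 mm), flat within 0.15 rad, black face down, its centre within 70 mm (tray x) and 60 mm (tray y) of the tray's (x of block in the frame of tray between -0.07 and 0.07 m and y of block in the frame of tray between -0.06 and 0.06 m and z of block in the frame of tray below 0.012 m and angle between block's own z axis and vertical below 0.15 rad and horizontal distance between plug and die below 0.006 m and height (world z) of plug between 0.025 and 0.033 m and angle between plug's own z axis and vertical below 0.08 rad and linear speed of each of plug, block below 0.02 m/s); the robot touches nothing.
It fails at once if the plug falls over (tilts more than 0.8 rad) (angle between plug's own z axis and vertical above 0.8 rad).
It fails at once if the plug is dropped into the bore (faster than 0.5 m/s within 15 mm of its seat) (horizontal distance between plug and die below 0.02 m and height (world z) of plug below 0.044 m and linear speed of plug above 0.5 m/s).
It fails at once if the jar, tool pot, oil bottle or small die is moved by more than 40 mm (distance of any of jar, tool_pot, oil_bottle, small_die from where it was at the start of the episode above 0.04 m).
It also fails if it takes over 64 s, if anything falls off the work surface, if the arm or the gripper's body presses on something with over 40 N, if the wrist force passes 120 N, or if a joint passes its speed limit or range.

## Working session

There is one attempt and no reset: what is moved stays moved. The work goes in short steps, Python scripts to look and compute and a shell command to move; the robot and the scene stay as the last step left them, time stands still between calls to the robot, and variables do not carry over. Pictures are saved under pics/ and viewed, at most 10 in all, crops included, and the job is handed in when it is done.

```bash
mkdir -p pics; cat > h.py <<'E'
import numpy as np,cv2
from station import ctrl,camera,ticket
def grab(n):
    c=camera(n);np.savez('last_'+n+'.npz',**c);return c
def cloud(c):
    K=np.array(c['intrinsics']);d=c['range_z'];v,u=np.mgrid[:480,:640]
    P=np.stack([(u-K[0,2])/K[0,0]*d,(v-K[1,2])/K[1,1]*d,d,np.ones_like(d)],-1)
    W=P@np.linalg.inv(c['view']).T
    W[d<=0]=np.nan
    return W[...,:3]
E
python3 - <<'E'
from h import *
for n in('scene','side'):
    c=grab(n);cv2.imwrite(f'pics/{n}0.png',c['img'])
o=ctrl.get_obs();print(o['ee_pos'],o['eef_rot'],o['grip_width'],o['force'],ctrl.pinch_z)
E
```

```text
[0.22757991 0.50044715 0.20495593] [-3.14060581e+00 -6.44702810e-05  2.71476385e+00] 0.09416017664732365 [-0.1884339  -0.14476532  0.2251263 ] -0.0188
```

View pics/scene0.png

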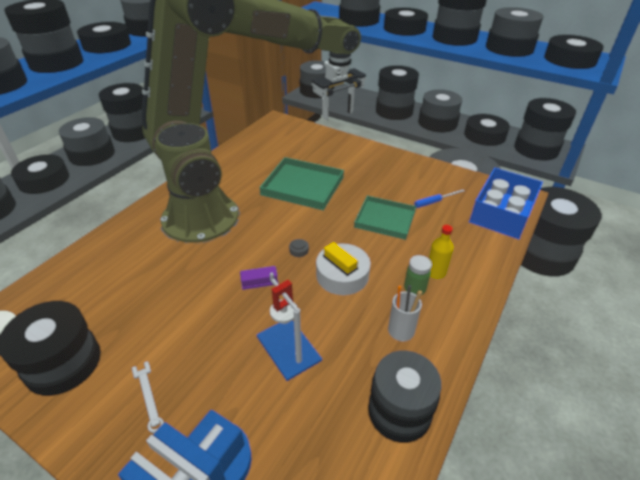

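View pics/side0.png

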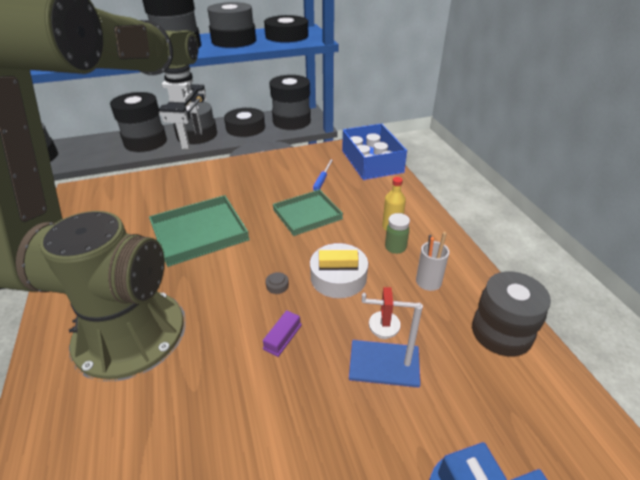

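The scene view shows the yellow block at (340,257) on the die, the small tray at (385,217), the stand base at (290,348) and the red handle at (283,295). In the side view they are at (338,260), (308,212), (385,362) and (387,307). Next I'll fit their poses from the depth.

```bash
cat > m.py <<'E'
from h import *
cs={n:dict(np.load(f'last_{n}.npz')) for n in('scene','side')}
def seg(n,hl,hh,box,s=90,vmin=30):
    c=cs[n];h=cv2.cvtColor(c['img'],cv2.COLOR_BGR2HSV);u0,v0,u1,v1=box
    m=np.zeros((480,640),bool);m[v0:v1,u0:u1]=1
    m&=(h[...,0]>=hl)&(h[...,0]<=hh)&(h[...,1]>=s)&(h[...,2]>=vmin)
    W=cloud(c)[m];return W[~np.isnan(W).any(1)]
def rect(W):
    r=cv2.minAreaRect((W[:,:2]*1000).astype(np.float32));return np.round(r[0],1),np.round(r[1],1),round(r[2],1)
B={'block':(20,35,[(310,230,370,285),(300,240,370,275)]),'tray':(60,88,[(345,185,425,245),(265,185,350,240)]),'base':(100,120,[(245,310,330,385),(340,335,430,390)]),'red':(0,8,[(265,275,300,312),(375,282,400,325)])}
for k,(a,b,bx) in B.items():
    for n,x in zip(('scene','side'),bx):
        W=seg(n,a,b,x,130 if k=='red' else 90); print(k,n,len(W),'z',np.percentile(W[:,2],[2,50,98]).round(4))
        if k=='block':W=W[W[:,2]>.085]
        if k=='base':W=W[W[:,2]<.03]
        if k=='red':
            print('  med',np.median(W,0).round(4))
        print('  ',*rect(W))
# die top ring
for n,x in zip(('scene','side'),[(305,235,380,300),(300,235,375,300)]):
    W=cloud(cs[n])[x[1]:x[3],x[0]:x[2]].reshape(-1,3);W=W[(abs(W[:,2]-.055)<.004)]
    (cx,cy),r=cv2.minEnclosingCircle((W[:,:2]*1000).astype(np.float32));print('die',n,len(W),cx,cy,r)
# arm/post: high points near base
for n,x in zip(('scene','side'),[(255,265,330,370),(355,285,430,370)]):
    W=cloud(cs[n])[x[1]:x[3],x[0]:x[2]].reshape(-1,3);W=W[W[:,2]>.19]
    print('arm',n,len(W),W[:,2].max());print('  ',*rect(W)); t=W[W[:,2]>.208];print('  tip',len(t),t.mean(0) if len(t) else '')
    W=cloud(cs[n])[x[1]:x[3],x[0]:x[2]].reshape(-1,3);W=W[(W[:,2]>.03)&(W[:,2]<.18)]
    F=W[abs(W[:,2]-(.2-.114+.034+.0+.098-.098))<.0]
    h=np.histogram(W[:,2],bins=np.arange(.03,.19,.01));print(h[0])
E
python3 m.py
```

```text
block scene 625 z [0.0012 0.0895 0.0944]
   [521.2   8.2] [ 41.6 100.9] 71.1
block side 691 z [0.0642 0.0889 0.0923]
   [517.4   7.3] [43.6 95.7] 72.9
tray scene 1539 z [0.0006 0.0052 0.0254]
   [522.8 307.8] [163.8 159.5] 11.6Traceback (most recent call last):
  File "m.py", line 13, in <module>
    W=seg(n,a,b,x,130 if k=='red' else 90); print(k,n,len(W),'z',np.percentile(W[:,2],[2,50,98]).round(4))
                                                                 ~~~~~~~~~~~~~^^^^^^^^^^^^^^^^^^
    return _quantile_unchecked(
        a, q, axis, out, overwrite_input, method, keepdims, weights)
    return _ureduce(a,
                    func=_quantile_ureduce_func,
    ...<5 lines>...
                    overwrite_input=overwrite_input,
                    method=method)
    r = func(a, **kwargs)
    result = _quantile(arr,
                       quantiles=q,
    ...<2 lines>...
                       out=out,
                       weights=wgt)
    slices_having_nans = np.isnan(arr[-1, ...])
                                  ~~~^^^^^^^^^
IndexError: index -1 is out of bounds for axis 0 with size 0
```

```bash
sed -i 's/(60,88,/(50,98,/; s/else 90); print/else 60); print/' m.py; sed -i "s/        if k=='base'/        if k=='tray':W=W[W[:,2]>.018]\n        if k=='base'/" m.py; python3 m.py
```

```text
block scene 648 z [0.0009 0.0894 0.0945]
   [521.4   8.7] [ 42.4 100.6] 71.9
block side 697 z [0.0642 0.0889 0.0923]
   [518.1   7.1] [43.6 97.2] 73.0
tray scene 1700 z [0.0006 0.0055 0.026 ]
   [524.1 307. ] [166.3 157.4] 11.2
tray side 1452 z [-0.0001  0.0038  0.0245]
   [517.1 306.4] [166.1 155.1] 11.3
base scene 1939 z [0.0081 0.0126 0.0186]
   [ 534.9 -267. ] [ 98.4 150.4] 64.7
base side 2579 z [0.0079 0.0111 0.0141]
   [ 530.3 -265.9] [100.5 147.1] 65.2
red scene 353 z [0.1628 0.2094 0.2221]
  med [ 0.525  -0.2669  0.2094]
   [ 454.7 -194.9] [ 43.3 224.2] 46.0
red side 339 z [-0.0008  0.213   0.2208]
  med [ 0.5168 -0.2749  0.213 ]
   [ 573.  -167.2] [261.2  22.1] 60.9
die scene 996 526.31005859375 18.8679256439209 76.14704132080078
die side 1068 522.9088134765625 17.76681137084961 76.1097183227539
arm scene 443 0.2233870333999235
   [ 533.5 -262.5] [ 46.5 109.6] 81.5
  tip 215 [ 0.52218191 -0.26092352  0.21769614]
[277  52 144  14  15  15  21  17  21  16 146 179  45 102  58]
arm side 533 0.2215864726723359
   [ 527.3 -267. ] [ 45.8 110.8] 51.2
  tip 222 [ 0.51515836 -0.26178721  0.21751601]
[ 21  20  19  20  20  22  21  23  31  25 437 120  44  78  64]
```

```bash
cat > m2.py <<'E'
from m import *
print('-----')
def box(n,x): return cloud(cs[n])[x[1]:x[3],x[0]:x[2]].reshape(-1,3)
for nm,bx,zr in [('bottle',[(425,222,458,280),(380,175,410,240)],(.06,.18)),('jar',[(403,250,432,300),(383,210,412,255)],(.06,.105)),('pot',[(385,285,422,342),(415,235,450,292)],(.06,.17)),('small',[(285,235,312,260),(262,270,292,296)],(.02,.035))]:
    for n,x in zip(('scene','side'),bx):
        W=box(n,x);W=W[(W[:,2]>zr[0])&(W[:,2]<zr[1])];print(nm,n,len(W),((np.percentile(W,3,0)+np.percentile(W,97,0))/2).round(3),np.percentile(W[:,2],98).round(3))
for n,x in zip(('scene','side'),[(255,265,330,370),(355,285,430,370)]):
    I=cs[n]['img'][x[1]:x[3],x[0]:x[2]].reshape(-1,3);W=box(n,x)
    h=cv2.cvtColor(I[None],cv2.COLOR_BGR2HSV)[0];r=((h[:,0]<8)|(h[:,0]>172))&(h[:,1]>130)
    T=W[r&(W[:,2]>.213)&(W[:,2]<.23)&(np.hypot(W[:,0]-.52,W[:,1]+.267)<.06)];print(n,'redtop',len(T),T.mean(0).round(4),*rect(T))
    for lo,hi in((.03,.09),(.09,.16)):
        p=W[(W[:,2]>lo)&(W[:,2]<hi)&~r];print('  mid',lo,len(p),np.median(p,0).round(3))
    A=W[~r&(W[:,2]>.19)&(W[:,2]<.207)];print('  arm',len(A));print(*rect(A)); 
    F=W[~r&(abs(W[:,2]-.14)<.006)&(np.hypot(W[:,0]-.52,W[:,1]+.267)<.045)];print('  flange',len(F),cv2.minEnclosingCircle((F[:,:2]*1000).astype(np.float32)))
    t=W[(W[:,2]>.2)&~r];k=t[:,:2]@np.array([np.cos(np.radians(-25)),np.sin(np.radians(-25))]);i=np.argsort(k);print('  ends',t[i[:6]].mean(0).round(3),t[i[-10:]].mean(0).round(3))
for n,x in zip(('scene','side'),[(300,215,390,270),(300,235,375,300)]): pass
v=np.concatenate([cv2.resize(cs['scene']['img'][255:385,235:345],None,fx=4,fy=4),cv2.resize(cs['side']['img'][275:405,345:435],None,fx=4,fy=4)],1);cv2.imwrite('pics/crop.png',v)
E
python3 m2.py | sed '1,/-----/d'
```

```text
bottle scene 806 [0.751 0.123 0.117] 0.171
bottle side 1044 [0.726 0.115 0.116] 0.169
jar scene 597 [0.723 0.052 0.083] 0.103
jar side 558 [0.72  0.105 0.081] 0.101
pot scene 894 [ 0.748 -0.07   0.108] 0.154
pot side 847 [ 0.742 -0.071  0.105] 0.149
small scene 209 [0.366 0.035 0.027] 0.033
small side 287 [0.362 0.034 0.026] 0.031
scene redtop 150 [ 0.5248 -0.263   0.2195] [ 524.2 -261.3] [43.3 17.7] 67.4
  mid 0.03 517 [ 0.481 -0.103  0.039]
  mid 0.09 445 [ 0.537 -0.279  0.14 ]
  arm 168
[ 534.1 -262.7] [ 39.6 110.4] 77.7
  flange 278 ((524.3668212890625, -260.83685302734375), 31.968307495117188)
  ends [ 0.482 -0.243  0.214] [ 0.58  -0.288  0.202]
side redtop 168 [ 0.5202 -0.2621  0.2186] [ 521.1 -260.7] [44.5 16.3] 70.8
  mid 0.03 122 [ 0.571 -0.29   0.06 ]
  mid 0.09 701 [ 0.521 -0.276  0.139]
  arm 254
[ 528.5 -266.2] [ 37.5 110.9] 54.5
  flange 489 ((520.69189453125, -260.80401611328125), 31.303037643432617)
  ends [ 0.477 -0.242  0.213] [ 0.575 -0.286  0.202]
```

View pics/crop.png

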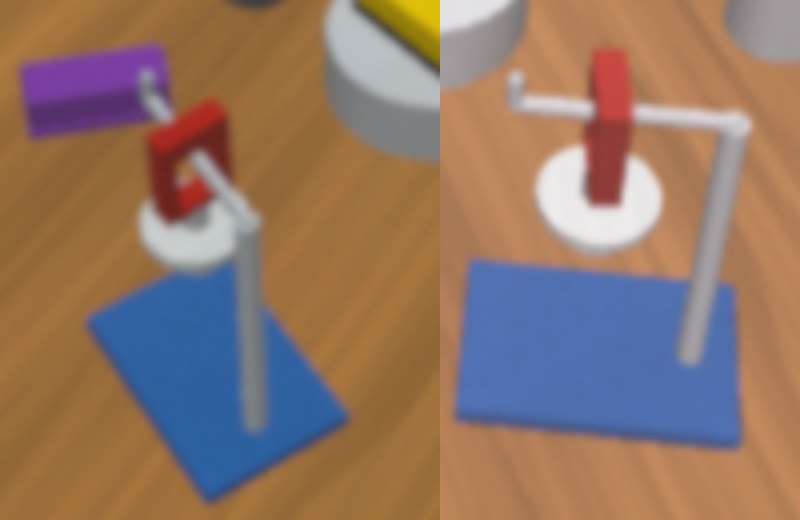

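The crop shows the plug hanging mid-arm with its tip towards world -x. Stand x runs along about -25°, with the plug at about (0.522,-0.261). Now I'll move over the block.

```bash
cat > go.py <<'E'
import sys
from h import *
from scipy.spatial.transform import Rotation as R
# target x y z, closing-line angle deg -> remaining shift/turn in tool axes, move units
x,y,z,a=map(float,sys.argv[1:]);o=ctrl.get_obs();r=R.from_euler('xyz',o['eef_rot'])
best=min((R.from_euler('xyz',[np.pi,0,np.radians(a+90+k)]) for k in(0,180)),key=lambda t:(r.inv()*t).magnitude())
print('t',round(o['time_s'],2),'shift',(r.inv().apply(np.array([x,y,z])-o['ee_pos'])/.03).round(2),'turn',np.degrees((r.inv()*best).as_rotvec()).round(2)/10,'w',o['grip_width'],o['force'].round(1))
E
python3 -m inch '1 -.98 -.68 0 0 0 0;1 -.98 -.68 0 0 0 0;1 -.98 -.68 0 0 0 0;1 -.98 -.68 0 0 0 0;1 -.98 -.68 0 0 0 0;1 -.98 -.68 0 0 0 0;1 -.98 -.68 0 0 0 0;1 -.98 -.68 0 0 0 0;1 -.98 -.68 0 0 0 0;1 -.98 -.68 0 0 0 0' 20
python3 -m inch '1 -.98 -.68 0 0 0 0;1 -.98 -.68 0 0 0 0;1 -.98 -.68 0 0 0 0;1 -.98 -.68 0 0 0 0;1 -.98 -.68 0 0 0 0;1 -.98 -.68 0 0 0 0;1 0 0 0 0 0 -.7;1 0 0 0 0 0 0'
python3 go.py .520 .008 .062 72.5
python3 -c "
from h import *
c=grab('wrist');cv2.imwrite('pics/w1.png',c['img'])
W=cloud(c).reshape(-1,3);h=cv2.cvtColor(c['img'],cv2.COLOR_BGR2HSV).reshape(-1,3)
T=W[(h[:,0]>20)&(h[:,0]<35)&(h[:,1]>90)&(abs(W[:,2]-.091)<.006)]
print(len(T),np.median(T,0),cv2.minAreaRect((T[:,:2]*1000).astype(np.float32)))
"
```

```text
time_s: 1.35
ee_pos: [0.4112, 0.1921, 0.2053]
eef_rot: [-3.141, -0.0, 2.715]
force: [-0.5, 0.7, -0.8]
grip_width: 0.094
grip_force: 0.0
time_s: 2.35
ee_pos: [0.5206, 0.0086, 0.2051]
eef_rot: [-3.141, -0.001, 2.836]
force: [0.2, 0.2, 0.8]
grip_width: 0.094
grip_force: 0.0
t 2.35 shift [ 0.01 -0.02  4.77] turn [-0.001 -0.005 -0.002] w 0.09399803214053028 [0.2 0.2 0.8]
4545 [0.51594629 0.01220223 0.0906544 ] ((519.1650390625, 11.551658630371094), (39.10694122314453, 98.79978942871094), 72.39825439453125)
```

View pics/w1.png

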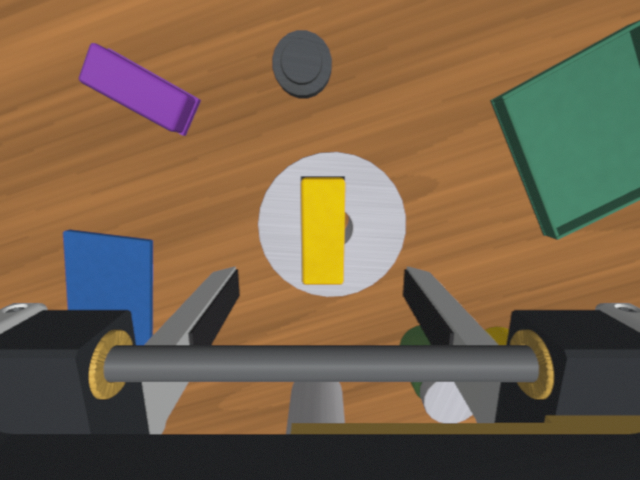

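The wrist view shows the yellow block at (323,230) on the die, lined up with the fingers, with the edge of the bore visible at (350,228). I'll descend and grip.

```bash
python3 -m inch '1 0 .08 .95 0 0 0;1 0 0 .95 0 0 0;1 0 0 .95 0 0 0;1 0 0 .95 0 0 0;1 0 0 .9 0 0 0;1 0 0 0 0 0 0;-1 0 0 0 0 0 0;-1 0 0 0 0 0 0;-1 0 0 0 0 0 0;-1 0 0 0 0 0 0' 20
python3 -m inch '-1 0 0 0 0 0 0;-1 0 0 0 0 0 0;-1 0 0 0 0 0 0'
```

```text
time_s: 3.65
ee_pos: [0.5216, 0.0111, 0.0648]
eef_rot: [3.141, 0.001, 2.837]
force: [0.1, 0.1, 0.0]
grip_width: 0.0573
grip_force: 0.0
time_s: 4.03
ee_pos: [0.5215, 0.0111, 0.0645]
eef_rot: [-3.142, -0.0, 2.837]
force: [-0.3, -1.0, 0.4]
grip_width: 0.0398
grip_force: 20.0
```

```bash
python3 -m inch '-1 0 0 -.4 0 0 0;-1 0 0 -.8 0 0 0;-1 0 0 -.8 0 0 0;-1 0 0 -.5 0 0 0;-1 0 0 0 0 0 0'
python3 go.py .5205 .3067 .016 101.3
```

```text
time_s: 4.65
ee_pos: [0.5218, 0.0111, 0.1404]
eef_rot: [3.141, 0.002, 2.837]
force: [0.2, -0.3, -1.6]
grip_width: 0.04
grip_force: 20.0
t 4.65 shift [3.01 9.38 4.14] turn [ 0.     0.01  -2.875] w 0.039953404640757556 [ 0.2 -0.3 -1.6]
```

```bash
python3 -m inch '-1 .3 .94 0 0 0 0;-1 .3 .94 0 0 0 0;-1 .3 .94 0 0 0 0;-1 .3 .94 0 0 0 0;-1 .3 .94 0 0 0 0;-1 .3 .94 0 0 0 0;-1 .3 .94 0 0 0 0;-1 .3 .94 0 0 0 0;-1 .3 .94 0 0 0 0;-1 .3 .92 0 0 0 0'
python3 -m inch '-1 0 0 0 0 0 -.96;-1 0 0 0 0 0 -.96;-1 0 0 0 0 0 -.96;-1 0 0 .8 0 0 0;-1 0 0 .9 0 0 0;-1 0 0 .9 0 0 0;-1 0 0 .8 0 0 0;-1 0 0 0 0 0 0'
python3 go.py .5205 .3067 .0135 101.3
```

```text
time_s: 5.9
ee_pos: [0.5196, 0.3073, 0.1382]
eef_rot: [-3.14, -0.001, 2.837]
force: [-0.5, -0.2, -0.6]
grip_width: 0.0398
grip_force: 20.0
time_s: 6.9
ee_pos: [0.5187, 0.3058, 0.0349]
eef_rot: [-3.14, -0.005, -2.944]
force: [0.5, -0.3, -1.1]
grip_width: 0.04
grip_force: 20.0
t 6.9 shift [-0.07  0.02  0.71] turn [-0.007 -0.026  0.005] w 0.04003989912449001 [ 0.5 -0.3 -1.1]
```

```bash
python3 -m inch '-1 0 0 .4 0 0 0;-1 0 0 .27 0 0 0;-1 0 0 0 0 0 0;-1 0 0 0 0 0 0'
python3 -m inch '.6 0 0 0 0 0 0;.6 0 0 0 0 0 0;.6 0 0 0 0 0 0;.6 0 0 0 0 0 0;.6 0 0 0 0 0 0;.6 0 0 -.7 0 0 0;.6 0 0 -1 0 0 0;.6 0 0 -1 0 0 0;.6 0 0 -1 0 0 0;.6 0 0 -1 0 0 0'
python3 -m inch '.6 0 0 -1 0 0 0;.6 0 0 -1 0 0 0;.6 0 0 -1 0 0 0;.6 0 0 -1 0 0 0;.6 0 0 0 0 0 0'
python3 - <<'E'
from h import *
c=grab('scene');d=grab('side')
cv2.imwrite('pics/p.png',np.concatenate([cv2.resize(c['img'][180:310,295:425],None,fx=3,fy=3),cv2.resize(d['img'][175:305,255:385],None,fx=3,fy=3)],1))
for n,x,tb in(('scene',(330,180,430,250),(305,235,380,300)),('side',(260,180,350,245),(300,235,375,300))):
    q=dict(scene=c,side=d)[n];W=cloud(q);h=cv2.cvtColor(q['img'],cv2.COLOR_BGR2HSV)
    y=(h[...,0]>20)&(h[...,0]<35)&(h[...,1]>90);s=np.zeros_like(y);s[x[1]:x[3],x[0]:x[2]]=1
    T=W[y&s];T=T[T[:,2]>.03];print('block',len(T),np.median(T[:,2]),cv2.minAreaRect((T[:,:2]*1000).astype(np.float32)))
    D=W[tb[1]:tb[3],tb[0]:tb[2]].reshape(-1,3);D=D[abs(D[:,2]-.055)<.005];print('die',cv2.minEnclosingCircle((D[:,:2]*1000).astype(np.float32)))
E
python3 go.py .522 -.261 .24 65.5
```

```text
time_s: 7.4
ee_pos: [0.5202, 0.3066, 0.0177]
eef_rot: [3.141, 0.001, -2.944]
force: [-0.9, -0.8, -1.6]
grip_width: 0.0401
grip_force: 20.0
time_s: 8.65
ee_pos: [0.5199, 0.3065, 0.1594]
eef_rot: [-3.142, -0.0, -2.944]
force: [0.6, 0.2, -0.9]
grip_width: 0.0752
grip_force: 0.0
time_s: 9.28
ee_pos: [0.5205, 0.3068, 0.2805]
eef_rot: [3.141, 0.004, -2.944]
force: [-0.3, 1.0, -0.5]
grip_width: 0.075
grip_force: 0.0
block 302 0.03934256179367601 ((521.4171142578125, 305.22857666015625), (99.21348571777344, 47.543548583984375), 9.900155067443848)
die ((525.8803100585938, 17.424924850463867), 76.9161148071289)
block 308 0.038054835945822485 ((515.5732421875, 303.5011901855469), (99.61798095703125, 43.99652099609375), 12.91096305847168)
die ((523.8970336914062, 17.47232437133789), 76.9435806274414)
t 9.38 shift [  3.65 -18.56   1.26] turn [-3.000e-03 -4.000e-03  3.585e+00] w 0.0753161111284332 [-0.5  0.  -0.3]
```

View pics/p.png

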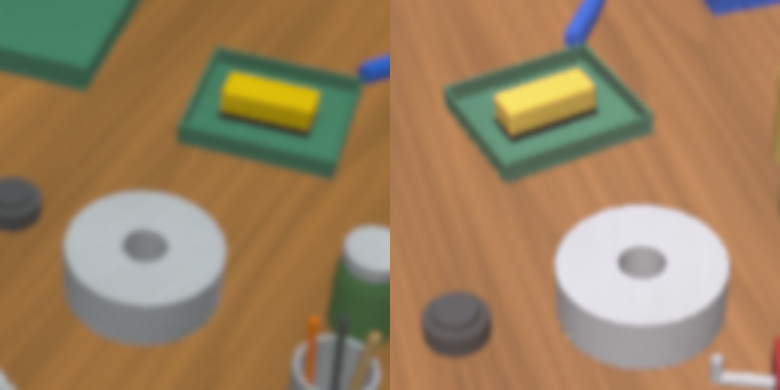

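The picture shows the block lying flat in the small tray at about (270,100), black face down, with the bore free at (145,245). On the way to the plug I'll take a wrist measurement over the die.

```bash
python3 -m inch '.6 .18 -.94 0 0 0 0;.6 .18 -.94 0 0 0 0;.6 .18 -.94 0 0 0 0;.6 .18 -.94 0 0 0 0;.6 .18 -.94 0 0 0 0;.6 .18 -.94 0 0 0 0;.6 .18 -.94 0 0 0 0;.6 .18 -.94 0 0 0 0;.6 .18 -.94 0 0 0 0;.6 .18 -.94 0 0 0 0'
python3 -m inch '.6 0 0 0 0 0 .9;.6 0 0 0 0 0 .9;.6 0 0 0 0 0 .9;.6 0 0 0 0 0 .88;.6 0 0 0 0 0 0'
cat > die.py <<'E'
from h import *
c=grab('wrist');cv2.imwrite('pics/w2.png',c['img']);W=cloud(c);K=c['intrinsics']
m=abs(W[...,2]-.055)<.004;P=W[m];P=P[np.hypot(P[:,0]-.525,P[:,1]-.0175)<.085]
print('die',len(P),cv2.minEnclosingCircle((P[:,:2]*1000).astype(np.float32)))
n=(np.hypot(P[:,0]-.525,P[:,1]-.0175)<.04);Q=P[n]
# inner edge of the face: nearest points per bearing about the centre estimate
c0=np.array([.525,.0175])
from scipy.optimize import least_squares
for _ in range(4):
    d=Q[:,:2]-c0;a=np.arctan2(d[:,1],d[:,0]);r=np.hypot(*d.T);b=((a+np.pi)/(2*np.pi)*48).astype(int)
    E=np.array([Q[b==k][np.argmin(r[b==k]),:2] for k in range(48) if (b==k).any()])
    s=least_squares(lambda p:np.hypot(E[:,0]-p[0],E[:,1]-p[1])-p[2],[*c0,.02],loss='soft_l1',f_scale=.001);c0=s.x[:2]
print('bore',len(E),s.x.round(4))
E
python3 die.py; python3 go.py .522 -.261 .24 65.5
```

```text
time_s: 10.62
ee_pos: [0.5221, 0.0185, 0.2769]
eef_rot: [3.141, -0.002, -2.944]
force: [0.4, -0.5, -0.0]
grip_width: 0.0751
grip_force: 0.0
time_s: 11.25
ee_pos: [0.5222, 0.0194, 0.2771]
eef_rot: [-3.141, -0.002, 2.716]
force: [0.2, 0.3, 0.3]
grip_width: 0.075
grip_force: 0.0
die 10600 ((524.4720458984375, 19.346614837646484), 74.99179077148438)
bore 48 [0.524  0.0194 0.0211]
t 11.3 shift [-3.83 -8.52  1.24] turn [-0.003 -0.008  0.024] w 0.0749837801204031 [-1.  -0.6  0.9]
```

View pics/w2.png

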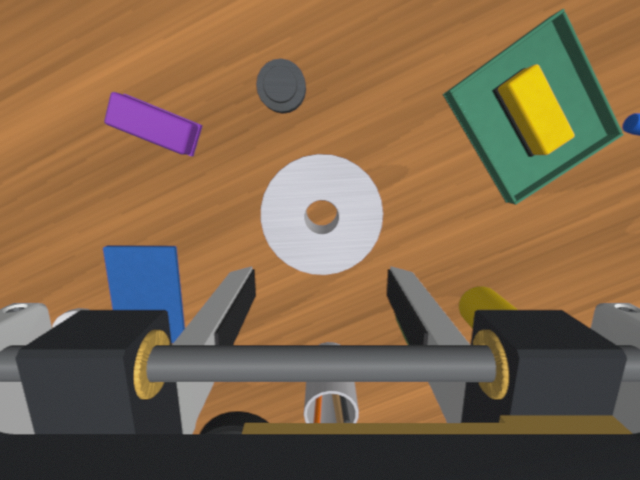

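The wrist view shows the bore at (321,216); the fit puts it at (0.524,0.0193). The block is in the tray. Moving above the plug.

```bash
python3 -m inch '.6 -.43 -.95 0 0 0 0;.6 -.43 -.95 0 0 0 0;.6 -.43 -.95 0 0 0 0;.6 -.43 -.95 0 0 0 0;.6 -.42 -.95 0 0 0 0;.6 -.42 -.95 0 0 0 0;.6 -.42 -.95 0 0 0 0;.6 -.42 -.95 0 0 0 0;.6 -.42 -.92 0 0 0 0;.6 0 0 0 0 0 0'
python3 - <<'E'
from h import *
c=grab('wrist');cv2.imwrite('pics/w3.png',c['img']);W=cloud(c);h=cv2.cvtColor(c['img'],cv2.COLOR_BGR2HSV)
r=((h[...,0]<8)|(h[...,0]>172))&(h[...,1]>130)&(np.hypot(W[...,0]-.522,W[...,1]+.261)<.05)
T=W[r];T=T[abs(T[:,2]-.22)<.008];print(len(T),T[:,2].mean() if len(T) else 0,cv2.minAreaRect((T[:,:2]*1000).astype(np.float32)) if len(T)>5 else '')
F=W[(abs(W[...,2]-.14)<.006)&(np.hypot(W[...,0]-.522,W[...,1]+.261)<.045)];print(len(F),cv2.minEnclosingCircle((F[:,:2]*1000).astype(np.float32)))
E
python3 go.py .522 -.261 .183 65.5
```

```text
time_s: 12.55
ee_pos: [0.5207, -0.262, 0.2773]
eef_rot: [3.142, -0.001, 2.716]
force: [0.0, 0.6, -0.3]
grip_width: 0.0752
grip_force: 0.0
1304 0.21929135605993763 ((522.3818359375, -258.9864501953125), (42.771148681640625, 16.45995330810547), 70.30909729003906)
1162 ((522.0025634765625, -259.97271728515625), 31.13412857055664)
t 12.6 shift [-0.04  0.01  3.15] turn [ 0.001 -0.007  0.012] w 0.07545998114996201 [-0.   0.3  0.7]
```

View pics/w3.png

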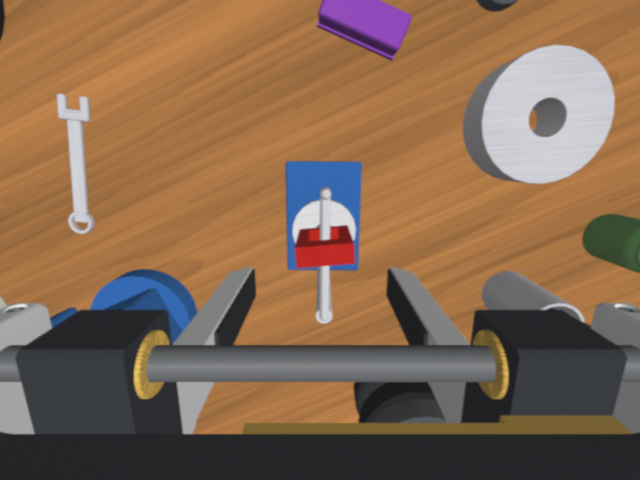

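The wrist view shows the red frame at (325,247), about 5° off the fingers, and the hook tip at (325,193). I'll align with the frame and descend.

```bash
python3 go.py .5222 -.2600 .180 70
python3 -m inch '.6 0 0 0 0 0 -.45;.6 0 0 0 0 0 0'; python3 go.py .5222 -.2600 .180 70
```

```text
t 12.6 shift [-0.03  0.04  3.25] turn [ 0.002 -0.007 -0.438] w 0.07545998114996201 [-0.   0.3  0.7]
time_s: 12.85
ee_pos: [0.5212, -0.2597, 0.2783]
eef_rot: [3.141, -0.0, 2.795]
force: [-1.0, -0.4, 0.1]
grip_width: 0.0751
grip_force: 0.0
t 12.85 shift [-0.04  0.    3.28] turn [ 0.001 -0.001  0.015] w 0.07513855564548014 [-1.  -0.4  0.1]
```

```bash
python3 -m inch '.6 -.04 0 .8 0 0 0;.6 0 0 .8 0 0 0;.6 0 0 .8 0 0 0;.6 0 0 .8 0 0 0;.6 0 0 0 0 0 0'
python3 -m inch '-1 0 0 0 0 0 0;-1 0 0 0 0 0 0;-1 0 0 0 0 0 0;-1 0 0 0 0 0 0;-1 0 0 0 0 0 0' 30
```

```text
time_s: 13.48
ee_pos: [0.5217, -0.2601, 0.181]
eef_rot: [3.141, -0.003, 2.793]
force: [0.5, -0.5, 0.0]
grip_width: 0.075
grip_force: 0.0
time_s: 14.1
ee_pos: [0.5224, -0.2611, 0.1828]
eef_rot: [-3.142, 0.001, 2.793]
force: [-0.3, 0.4, 4.1]
grip_width: 0.044
grip_force: 30.0
```

```bash
python3 -m inch '-1 0 0 -.3 0 0 0;-1 0 0 -.4 0 0 0;-1 0 0 -.15 0 0 0;-1 0 0 0 0 0 0;-1 0 0 0 0 0 0'
python3 - <<'E'
from h import *
for n,x in zip(('scene','side'),[(255,255,330,370),(355,265,430,370)]):
    c=grab(n);W=cloud(c)[x[1]:x[3],x[0]:x[2]].reshape(-1,3)
    F=W[(np.hypot(W[:,0]-.522,W[:,1]+.26)<.032)&(W[:,2]>.13)&(W[:,2]<.18)];print(n,len(F),np.histogram(F[:,2],np.arange(.13,.181,.005))[0])
E
```

```text
time_s: 14.72
ee_pos: [0.5221, -0.261, 0.2075]
eef_rot: [3.141, -0.001, 2.793]
force: [0.8, -0.3, -2.9]
grip_width: 0.0441
grip_force: 30.0
scene 312 [  2   5   2   0   1  20 133 133   9   7]
side 485 [  0  12   1   0   1  21 400  42   3   5]
```

```bash
python3 -m inch '-1 .4 .035 0 0 0 0;-1 .5 .045 0 0 0 0;-1 .6 .05 0 0 0 0;-1 .7 .06 0 0 0 0;-1 .8 .07 0 0 0 0;-1 .8 .07 0 0 0 0;-1 .4 .035 0 0 0 0;-1 0 0 0 0 0 0;-1 0 0 0 0 0 0'
python3 - <<'E'
from h import *
c=grab('scene');d=grab('side');cv2.imwrite('pics/off.png',np.concatenate([cv2.resize(c['img'][200:370,200:370],(400,400)),cv2.resize(d['img'][230:400,280:450],(400,400))],1))
E
python3 go.py .5243 .0187 .2075 70
```

```text
time_s: 15.95
ee_pos: [0.4079, -0.208, 0.2079]
eef_rot: [-3.142, 0.0, 2.793]
force: [-0.9, 0.4, -3.3]
grip_width: 0.0439
grip_force: 30.0
t 16.05 shift [-1.07  8.43  0.01] turn [ 0.    -0.001  0.005] w 0.044083518902616706 [-0.2  0.2 -2.4]
```

View pics/off.png

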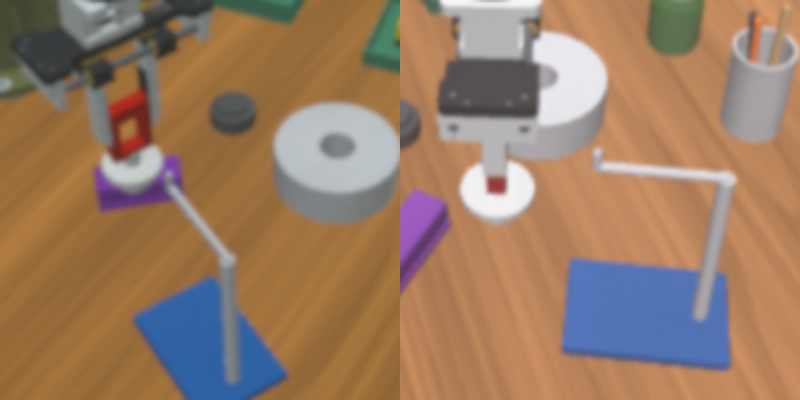

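The picture shows the plug held upright, clear of the hook tip. I'll carry it over the bore.

```bash
python3 -m inch '-1 -.1 .6 0 0 0 0;-1 -.12 .9 0 0 0 0;-1 -.12 .93 0 0 0 0;-1 -.12 .93 0 0 0 0;-1 -.12 .93 0 0 0 0;-1 -.12 .93 0 0 0 0;-1 -.12 .93 0 0 0 0;-1 -.12 .93 0 0 0 0;-1 -.12 .85 0 0 0 0;-1 -.1 .5 0 0 0 0'
python3 -m inch '-1 0 0 0 0 0 0;-1 0 0 0 0 0 0'
cat > fl.py <<'E'
from h import *
o=ctrl.get_obs();p=o['ee_pos'];zf=p[2]-.0475
from scipy.optimize import least_squares
for n in('scene','side','wrist'):
    c=grab(n);W=cloud(c);h=cv2.cvtColor(c['img'],cv2.COLOR_BGR2HSV)
    m=(abs(W[...,2]-zf)<.010)&(np.hypot(W[...,0]-p[0],W[...,1]-p[1])<.045)&(h[...,1]<80)&(h[...,2]>120)
    F=W[m]
    if len(F)<20: print(n,len(F));continue
    z=np.median(F[:,2]);F=F[abs(F[:,2]-z)<.004]
    (cx,cy),r=cv2.minEnclosingCircle((F[:,:2]*1000).astype(np.float32))
    D=W[(abs(W[...,2]-.055)<.004)&(np.hypot(W[...,0]-.525,W[...,1]-.018)<.085)]
    print(n,len(F),'z',z.round(4),'flange',round(cx,1),round(cy,1),round(r,1),'die',cv2.minEnclosingCircle((D[:,:2]*1000).astype(np.float32)),'tcp',(p*1000).round(1))
E
python3 fl.py; python3 go.py .5243 .0187 .1063 70
```

```text
time_s: 17.3
ee_pos: [0.5271, 0.019, 0.2074]
eef_rot: [-3.141, -0.001, 2.794]
force: [-0.5, 0.3, -3.2]
grip_width: 0.0437
grip_force: 30.0
time_s: 17.55
ee_pos: [0.5263, 0.0174, 0.2077]
eef_rot: [-3.141, -0.0, 2.793]
force: [-0.9, 0.0, -2.8]
grip_width: 0.0438
grip_force: 30.0
scene 225 z 0.1649 flange 529.1 15.1 32.4 die ((525.4122314453125, 17.039060592651367), 77.64173889160156) tcp [526.3  17.4 207.7]
side 290 z 0.1638 flange 526.0 16.5 33.2 die ((522.858154296875, 17.548036575317383), 75.87850952148438) tcp [526.3  17.4 207.7]
wrist 2803 z 0.1648 flange 524.9 18.5 30.6 die ((524.1529541015625, 19.334243774414062), 74.7371826171875) tcp [526.3  17.4 207.7]
t 17.7 shift [0.08 0.02 3.39] turn [-0.     0.001 -0.   ] w 0.04396289341185239 [ 0.   0.6 -2.3]
```

```bash
python3 -m inch '-1 .07 .02 .5 0 0 0;-1 0 0 .7 0 0 0;-1 0 0 .7 0 0 0;-1 0 0 .4 0 0 0;-1 0 0 0 0 0 0;-1 0 0 0 0 0 0;-1 0 0 0 0 0 0'
python3 fl.py
```

```text
time_s: 18.58
ee_pos: [0.5251, 0.0193, 0.1395]
eef_rot: [3.141, 0.001, 2.793]
force: [-0.1, 0.3, -3.0]
grip_width: 0.0435
grip_force: 30.0
scene 207 z 0.0967 flange 528.2 17.3 32.1 die ((526.150390625, 18.579538345336914), 76.4298095703125) tcp [525.1  19.3 139.5]
side 280 z 0.0952 flange 522.5 18.7 32.7 die ((522.3888549804688, 16.799793243408203), 76.533203125) tcp [525.1  19.3 139.5]
wrist 2794 z 0.0961 flange 523.7 20.4 30.6 die ((524.2504272460938, 19.510997772216797), 74.78750610351562) tcp [525.1  19.3 139.5]
```

```bash
python3 -m inch '-1 0 0 .2 0 0 0;-1 0 0 .2 0 0 0;-1 0 0 .2 0 0 0;-1 0 0 .15 0 0 0;-1 0 0 0 0 0 0'
python3 -m inch '-1 0 0 .1 0 0 0;-1 0 0 .1 0 0 0;-1 0 0 0 0 0 0;-1 0 0 0 0 0 0'
```

```text
time_s: 19.35
ee_pos: [0.5246, 0.0193, 0.1159]
eef_rot: [-3.141, -0.001, 2.793]
force: [-0.6, -1.2, -2.6]
grip_width: 0.0437
grip_force: 30.0
time_s: 19.85
ee_pos: [0.5248, 0.0193, 0.1104]
eef_rot: [3.142, 0.0, 2.793]
force: [-0.2, -0.4, -2.3]
grip_width: 0.0441
grip_force: 30.0
```

In the bore with no contact so far, and about 4 mm to go.

```bash
python3 -m inch '-1 0 0 .07 0 0 0;-1 0 0 .05 0 0 0;-1 0 0 0 0 0 0;-1 0 0 0 0 0 0'; python3 fl.py
```

```text
time_s: 20.35
ee_pos: [0.5248, 0.0193, 0.1068]
eef_rot: [3.142, 0.0, 2.793]
force: [1.2, 0.3, -1.8]
grip_width: 0.0437
grip_force: 30.0
scene 250 z 0.0576 flange 524.9 19.2 44.9 die ((526.9791259765625, 17.518312454223633), 76.12059020996094) tcp [524.8  19.3 106.8]
side 294 z 0.0568 flange 524.8 19.4 44.9 die ((523.3241577148438, 17.52018165588379), 76.39098358154297) tcp [524.8  19.3 106.8]
wrist 3730 z 0.0556 flange 524.6 19.4 45.0 die ((524.6051635742188, 19.39033317565918), 75.02412414550781) tcp [524.8  19.3 106.8]
```

```bash
python3 -m inch '-1 0 0 .05 0 0 0;-1 0 0 0 0 0 0;-1 0 0 0 0 0 0'; python3 -m inch '-1 0 0 .05 0 0 0;-1 0 0 0 0 0 0;-1 0 0 0 0 0 0'
```

```text
time_s: 20.88
ee_pos: [0.525, 0.0193, 0.1059]
eef_rot: [3.141, 0.001, 2.793]
force: [-2.3, -0.9, 5.4]
grip_width: 0.0438
grip_force: 30.0
time_s: 21.25
ee_pos: [0.5251, 0.0192, 0.1059]
eef_rot: [3.141, 0.002, 2.793]
force: [-9.8, -0.1, 22.6]
grip_width: 0.0439
grip_force: 30.0
```

Contact shows the plug is seated. I'll ease off, release it slowly and retreat.

```bash
python3 -m inch '-1 0 0 -.06 0 0 0;-1 0 0 0 0 0 0;.5 0 0 0 0 0 0;.5 0 0 0 0 0 0;.5 0 0 0 0 0 0;.5 0 0 0 0 0 0;.5 0 0 0 0 0 0;.5 0 0 -.3 0 0 0;.5 0 0 -.9 0 0 0;.5 0 0 -.9 0 0 0'
python3 -m inch '.5 0 0 -.9 0 0 0;.5 0 0 -.9 0 0 0;.5 0 0 -.9 0 0 0;.5 0 0 -.9 0 0 0;.5 0 0 0 0 0 0;.5 0 0 0 0 0 0'
python3 - <<'E'
from h import *
cs=[]
for n in('scene','side','wrist'):
    c=grab(n);cs.append(c);W=cloud(c);h=cv2.cvtColor(c['img'],cv2.COLOR_BGR2HSV)
    rr=np.hypot(W[...,0]-.5245,W[...,1]-.019);red=((h[...,0]<8)|(h[...,0]>172))&(h[...,1]>130)
    F=W[(rr<.027)&(W[...,2]>.057)&(W[...,2]<.07)];T=W[red&(rr<.035)&(W[...,2]>.137)]
    G=W[(rr<.045)&(W[...,2]>.0595)&(W[...,2]<.067)];(cx,cy),r=cv2.minEnclosingCircle((G[:,:2]*1000).astype(np.float32))
    print(n,'flange z',np.median(F[:,2]),'c',cx,cy,r,'top',len(T),np.median(T,0))
cv2.imwrite('pics/end.png',np.concatenate([cv2.resize(cs[0]['img'][180:310,280:410],(400,400)),cv2.resize(cs[1]['img'][180:310,260:390],(400,400))],1))
E
```

```text
time_s: 22.5
ee_pos: [0.5247, 0.0193, 0.1699]
eef_rot: [3.142, 0.0, 2.793]
force: [0.3, -0.3, -0.1]
grip_width: 0.0703
grip_force: 0.0
time_s: 23.25
ee_pos: [0.5244, 0.0194, 0.2758]
eef_rot: [-3.141, -0.001, 2.793]
force: [-0.2, -1.0, -1.3]
grip_width: 0.071
grip_force: 0.0
scene flange z 0.06336678179495009 c 530.47998046875 19.444866180419922 36.003849029541016 top 82 [0.52703494 0.01617176 0.14280568]
side flange z 0.062227256182606716 c 522.8500366210938 18.958797454833984 32.22527313232422 top 88 [0.52210552 0.0160618  0.14208892]
wrist flange z 0.06280031025934485 c 524.1534423828125 19.968246459960938 30.907882690429688 top 718 [0.52338774 0.02043867 0.14276114]
```

View pics/end.png

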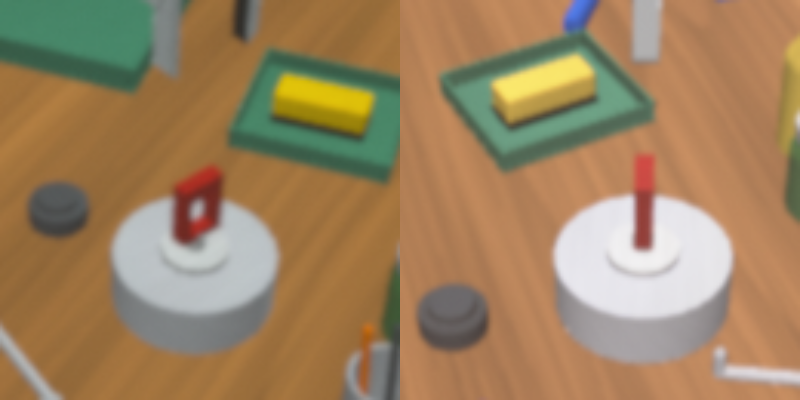

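The picture shows the plug upright in the die with its flange flush at z 0.063, the block flat in the tray, and the gripper well clear.

```bash
python3 -c "
from station import ticket
print(ticket.hand_in())"
```

```text
the job is handed in; nothing more can be done
None
```

The plug is seated upright in the die bore with its flange flush, the yellow block lies flat, black face down, in the small green tray, both are let go, and the job was handed in at about 23 s of the 64 s; the hand-in returned no verdict.

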